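# Offer a return-line tube up to the tube beading machine

## Task

Draw the steel tube that has a hex nut on its upper end out of the sloping rack, turn it level and offer its plain end into the open jaws of the beading machine, centred and in line so that it does not rest on the jaws, until it has pushed the sprung end stop fully back. Finish while still holding it there, level and pressed against the stop, ready for the machine to clamp. Leave the other two tubes in the rack and everything else on the bench as it is.

Things in the scene. Friction and masses are not known exactly. Their poses are not given: they have to be found in the camera images.
- tube_nut_center (a point): Middle of the tube to take, on its axis: bare steel, 22 mm in diameter, 245 mm long over all, about 0.4 kg, a steel hex nut (36 mm across flats) round the last 30 mm of its upper end. z axis along the tube from plain end to nut end; x square to it, pointing downhill in the rack. It stands plain end down in one of three pockets (which one differs), leaning about 47 degrees from vertical.
- tube_nut_end (a point): Centre of the plain, lower end face of that tube, 122.5 mm from its middle along the axis; same axes. Measured from this end: 0 to 80 mm is inside the rack's pocket, 80 to 215 mm is bare tube free to grip, 215 to 245 mm the nut; it balances at about 165 mm.
- rack: Fixed grey steel rack, base plate 200 x 260 mm. Three square pockets 80 mm apart along its y axis (y = -80, 0, +80 mm) lean 45 degrees towards its +x, away from the robot; each 25 mm square inside, 31 mm outside, 80 mm deep. Origin on the bench under the middle pocket; pocket floor centres 50 mm to -x and 35 mm up, mouth centres 7 mm to +x and 92 mm up.
- tube_plain_center (a point): A second 22 mm tube in the rack, 240 mm long, without any nut: not to be moved. Point on its axis at 120 mm from its lower end; z axis along the tube upwards.
- tube_elbow_center (a point): A third 22 mm tube in the rack, with a 90 degree elbow fitting on its upper end that hangs downhill: not to be moved. Point on its axis at 120 mm from its lower end; z axis along the tube upwards.
- mouth (a point): Centre of the front of the open jaws of the beading machine: fixed blue and black bench machine with a level round steel head, 164 mm in diameter, its axis 245 mm above the bench. x axis level, straight into the machine along the jaws' axis; z up. Eight steel jaws 44 mm long leave an opening 36 mm wide. The sprung stop's face at rest lies 36 mm inside this point.
- stop (a joint): How far the sprung end stop, a dark steel disc 28 mm in diameter on the axis inside the jaws, is pushed back into the machine: 0 at rest, 0.010 m fully back. It takes 2 N to start it and 6 N to push it fully back; it springs out again when let go.
- jaws: The ring of eight fixed steel jaws round the opening, 44 mm long; origin at its centre, on the axis 22 mm inside its front; x axis into the machine.
- tube_nut: The same tube with its nut; origin at the centre of its plain end, z along the axis towards the nut.
- caliper: Caliper lying on the bench, 235 mm: a bystander.
- wrench: Spanner lying on the bench, 180 mm: a bystander.
- deburrer: Deburring tool with a black handle, 170 mm, lying on the bench: a bystander.
- oil_can: Upright can, 60 mm in diameter and 150 mm high: a bystander.
- nut_a: Loose hex nut on the bench, 36 mm across and 28 mm high: a bystander.
- nut_b: Another such loose nut: a bystander.
- stop_face (a point): Centre of the front face of the sprung stop; it moves with the stop; x axis into the machine.

How it is judged:
By the outcome, as a careful person would: the job done as asked, in the order asked, and still so for the second after the job is handed in, while the arm keeps its last pose, push and grip.
It also fails if it takes over 43 s, if anything falls off the work surface, if the arm or the gripper's body presses on something with over 40 N, if the wrist force passes 120 N, or if a joint passes its speed limit or range.

## Robot

A 7-joint arm with a two-finger parallel gripper is mounted at the origin on the work surface. World frame = base frame: x ahead of the robot, y to its left, z up, the work surface at z = 0. Lengths are in mm, angles in rad, forces in N, time in s.
With the tool pointing down it reaches from about 400 to 875 mm from the base axis. Payload 4.4 kg.
Tool frame: the origin (TCP) lies midway between the tips of the shut fingers; the grasp point (between the pads) lies 19 mm behind it (ctrl.pinch_z is the distance from the TCP to the grasp point, in mm); z points along the fingers, y is the line along which they close (so a half turn about z gives the same grasp; the last joint's range is limited). The gripper opens to 85 mm and grips with 20 to 120 N. Pads are 22 mm wide; open, the fingers measure 114 mm over their backs; the gripper's body (76 mm by 85 mm) begins 54 mm behind the grasp point. The pads swing forward as they close: fully open they stand 13 mm farther back than shut.
Start: joints at [-1.184, 0.628, 0.038, 1.517, -0.027, 0.996, -0.02], TCP at [284.345, 584.522, 231.313] pointing down, gripper open.
Joint ranges: [-3.06, 3.06], [-0.37, 2.12], [-1.25, 1.32], [0.18, 2.47], [-1.1, 4.24], [0.23, 1.98], [-2.94, 2.94]. Speed limits (rad/s): [2.57, 2.57, 3.14, 3.14, 3.14, 3.14, 3.14].

## Interface

Orientations are given as [roll, pitch, yaw] about the fixed x, y, z axes, in that order (R = Rz(yaw) Ry(pitch) Rx(roll)).
In Python, from cell import read_state, cams, order, ctrl gives the robot as it stands.
- The arm moves only by the tool move_arm, never from a script. Its argument "targets" is text: rows parted by semicolons, each of 7 numbers parted by spaces: the gripper's target within -1 to 1 (fully open at 1, half-way at 0, shut at -1), then the shift along the tool's x, y, z in cm, then the turn, a rotation vector about the tool's x, y, z in degrees. A call has 1 to 5 rows; each row shifts and turns the commanded pose from where the row before left it, along the tool's axes as they then stand; what a row does not reach is not made up. A row lasts 1/12 s, in which the tool goes at most 41.7 mm and 7.16 degrees, less where a joint would pass 70% of its speed; a pose out of reach is approached as far as the arm can. A call with a gripper value outside its range is refused whole. The fingers move at their own pace and stop on an object; the grip force is fixed at half the most. Time passes only in rows, so rows that do not move let the fingers close. It gives the time, the measured TCP pose, the force, the opening and the grip force at its end, in the units of the state.
- read_state(): the state, without advancing time (a new reading comes with each control period).
- cams.get_image(name): name is "scene" or "top" or "wrist"; returns a dict with "color" (400x640x3 uint8, red, green, blue), "fovy" (degrees; the focal length in pixels is half the picture's height over the tangent of half this angle, whatever the lens; pixels are square), "cx", "cy" (the principal point, pixels), "k1" (the pictures are not rectified: a ray, as slopes to the right and down, at radius r is drawn at 1 + k1 r^2 times it, then the intrinsics apply), "rvec" (rotation vector, rad) and "tvec" (3), from world to camera coordinates, as OpenCV has them. Camera axes: x right, y down, z forward; pixel columns grow to the right and rows downward; lengths in mm; the calibration is good to about 2 mm. A picture is of the moment at which its call begins. There is no depth.
- order.finish_job(): hands the job in; it is judged then, once.
The state is a dict: "clock": time; "qpos": joint angles; "qd": joint speeds; "tau": joint torques, N m; "eef_pos": TCP position; "tool_rot": TCP orientation; "force": force on the tool from outside, world axes, zero at the start; "torque": the same for the moment, N m; "width": finger opening in mm; "gripper_force": force on a finger pad.
Only numpy, scipy, OpenCV 4.12 (cv2) and the standard library are available. Lean on these libraries where they do the work, as an engineer would, in place of code of your own. Each camera call takes 0.05 s, during which the arm holds its last target. There are 200 camera calls.

## Working session

There is one attempt and no reset: what is moved stays moved. The work goes in short steps, Python scripts to look and compute and a tool call to move; the robot and the scene stay as the last step left them, time stands still between calls to the robot, and variables do not carry over. Pictures are saved under pics/ and viewed, at most 10 in all, crops included, and the job is handed in when it is done.

Besides the shell and the picture viewer there is one more tool, called after ">>>" as a command line: name --argument value ..., lists and objects as JSON in quotes. move_arm: Moves the arm, as the interface text tells. Its arguments: {"type":"object","properties":{"targets":{"type":"string"}},"required":["targets"]}

```bash
ls; mkdir -p pics; cat > h.py <<'E'
import numpy as np, cv2
from scipy.spatial.transform import Rotation as R
from cell import read_state, cams, order, ctrl
def cam(n,save=None):
    im=cams.get_image(n)
    if save: cv2.imwrite('pics/'+save+'.png',im['color'][:,:,::-1])
    im['f']=200/np.tan(np.radians(im['fovy'])/2); im['R']=cv2.Rodrigues(np.array(im['rvec'],float))[0]; im['t']=np.array(im['tvec'],float).ravel()
    return im
def ray(im,u,v):
    d=np.array([(u-im['cx'])/im['f'],(v-im['cy'])/im['f']]); s=d.copy()
    for _ in range(30): s=d/(1+im['k1']*(s@s))
    w=im['R'].T@np.array([s[0],s[1],1]); return -im['R'].T@im['t'], w/np.linalg.norm(w)
def onz(im,u,v,z):
    o,d=ray(im,u,v); return o+d*(z-o[2])/d[2]
def tri(a,pa,b,pb):
    o1,d1=ray(a,*pa);o2,d2=ray(b,*pb)
    A=np.c_[d1,-d2]; s=np.linalg.lstsq(A,o2-o1,rcond=None)[0]
    p,q=o1+s[0]*d1,o2+s[1]*d2; return (p+q)/2,np.linalg.norm(p-q)
def proj(im,P):
    c=im['R']@np.array(P,float)+im['t']; s=c[:2]/c[2]; s=s*(1+im['k1']*(s@s)); return s*im['f']+[im['cx'],im['cy']]
E
python3 - <<'E'
from h import *
for n in ['scene','top']:
    i=cam(n,n+'0'); print(n,i['fovy'],i['cx'],i['cy'],i['k1'],(-i['R'].T@i['t']).round(),i['R'].round(3).tolist())
print(read_state(),ctrl.pinch_z)
E
```

```text
pics
scene 48.96453436749633 323.344674329906 203.04036847184486 -0.05133574488376384 [1145.  514.  889.] [[-0.672, 0.74, -0.001], [0.51, 0.462, -0.726], [-0.537, -0.488, -0.688]]
top 42.39114255249607 327.70272603484256 199.64265090056506 -0.14224874234104085 [ 384.  -15. 1432.] [[0.005, -1.0, -0.001], [-0.987, -0.005, -0.161], [0.161, 0.002, -0.987]]
{'clock': 0.1, 'qpos': array([-1.18383631,  0.62927193,  0.03842025,  1.51828936, -0.0269815 ,
        0.99629089, -0.01999778]), 'qd': array([-2.02130067e-04, -2.02284855e-03, -6.67075888e-04, -2.09263657e-03,
        9.12963531e-06, -6.91607651e-04,  7.27744032e-04]), 'tau': array([ 2.82223897e-03, -5.64521956e+01,  1.23014499e+00, -1.93971241e+01,
        1.12096989e-02,  5.41230620e-03,  2.10793149e-05]), 'eef_pos': array([284.05707165, 584.01133976, 230.46190945]), 'tool_rot': array([-3.13985053e+00,  2.01561625e-05,  2.68886428e+00]), 'force': array([-0.47442503,  0.27801048,  0.16050598]), 'torque': array([-0.02996561,  0.00501691, -0.00951658]), 'gripper_force': 0.0, 'width': 85.4976775658133} 18.700000000000003
```

View pics/scene0.png

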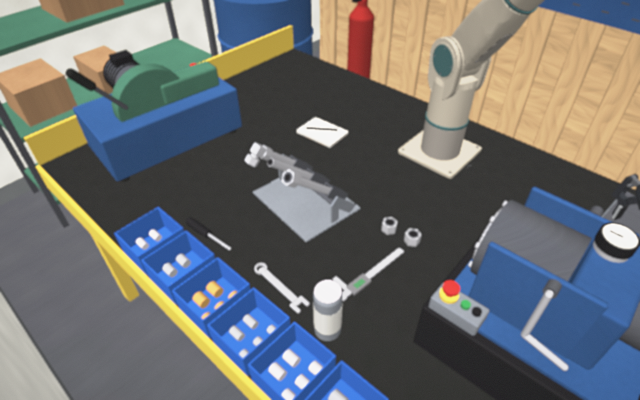

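View pics/top0.png

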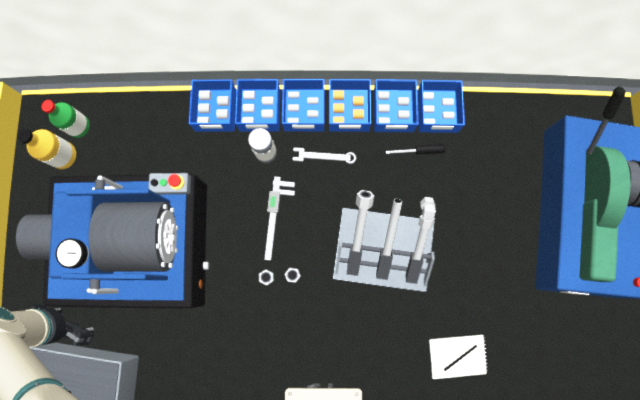

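The nut tube is the left one in the top view: nut at about (365,200), foot at about (353,270). The plain tube is in the middle and the elbow tube on the right. The machine head is at left with its jaws facing right, at about (172,237). In the scene view the nut is at about (290,177).

```bash
python3 - <<'E'
import cv2,numpy as np
t=cv2.imread('pics/top0.png');s=cv2.imread('pics/scene0.png')
rs=lambda a,k:cv2.resize(a,None,fx=k,fy=k,interpolation=cv2.INTER_CUBIC)
c=np.zeros((600,800,3),np.uint8)
a=rs(t[185:295,330:440],4);c[:440,:440]=a
b=rs(t[195:280,130:210],4);c[:340,460:780]=b
d=rs(s[130:190,235:365],2.6);c[444:600,:338]=d
e=rs(s[195:280,450:520],3);c[345:600,460:670]=e
cv2.imwrite('pics/c1.png',c)
E
```

```text
(no output)
```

View pics/c1.png

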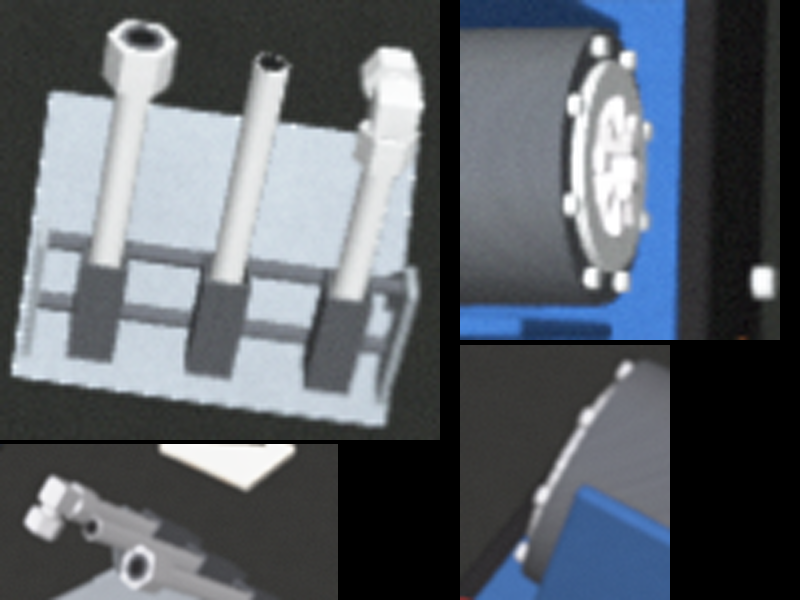

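The crop shows, in top-view pixels, the rack plate corners at (342.5,208), (434,217), (333,279) and (426.7,291.7), and the nut's top-hole centre at (365.5,194.2). The hole is at (287.7,177.3) in the scene view. The jaw centre is roughly (169,236) in the top view.

```bash
python3 - <<'E'
from h import *
t=cam('top');s=cam('scene')
C=[onz(t,*p,4)[:2] for p in [(342.5,208),(434,217),(426.7,291.7),(333,279)]]
for c in C: print(c.round(1))
print('len',[np.linalg.norm(C[i]-C[(i+1)%4]).round(1) for i in range(4)])
xa=(C[0]+C[1]-C[2]-C[3])/2; ya=(C[0]+C[3]-C[1]-C[2])/2
print('yaw x',np.degrees(np.arctan2(xa[1],xa[0])),'yaw y',np.degrees(np.arctan2(-ya[0],ya[1])),'ctr',np.mean(C,0))
print('nut end',tri(t,(365.5,194.2),s,(287.7,177.3)))
g=lambda x,y:(130+(x-460)/4,195+y/4)
for n,p in dict(mid=(617,165),rt=(617,62),rb=(612,272),hub_t=(590,28),hub_b=(600,303)).items(): print(n,onz(t,*g(*p),245).round(1))
# cylinder axis via edges at z=245
for p in [(465,32),(570,28),(465,296),(590,303)]: print(onz(t,*g(*p),245).round(1))
E
```

```text
[593.5 -54.1]
[ 569.1 -311.3]
[ 361.6 -286.5]
[396.2 -28.3]
len [np.float64(258.4), np.float64(209.0), np.float64(260.5), np.float64(199.0)]
yaw x -7.135449714946619 yaw y -6.527414214691309 ctr [ 480.06927931 -170.04037677]
nut end (array([ 597.69491791, -103.14264527,  198.91703217]), np.float64(3.84530558758571))
mid [488.9 357.4 245. ]
rt [549.7 360.5 245. ]
rb [426.4 357.5 245. ]
hub_t [569.9 378.1 245. ]
hub_b [408.4 363.9 245. ]
[567.1 455.  245. ]
[569.8 390.3 245. ]
[410.8 445.7 245. ]
[408.2 369.9 245. ]
```

```bash
cat >> h.py <<'E'
def pose(yaw,tilt): # tool down at yaw (deg), z tipped away from tool x by tilt
    return R.from_euler('z',yaw,degrees=True)*R.from_euler('x',180,degrees=True)*R.from_euler('y',-tilt,degrees=True)
def go(p,yaw,tilt,p0=None,R0=None,N=None,vmax=4.0,grasp=False):
    st=read_state(); p0=st['eef_pos'] if p0 is None else np.array(p0,float); R0=R.from_euler('xyz',st['tool_rot']) if R0 is None else R0
    R1=pose(yaw,tilt); p=np.array(p,float)
    if grasp: p=p+R1.apply([0,0,ctrl.pinch_z])
    rv=(R0.inv()*R1).as_rotvec(); D=R0.inv().apply(p-p0)/10
    N=N or int(max(np.ceil(np.linalg.norm(D)/vmax),np.ceil(np.degrees(np.linalg.norm(rv))/6.5),1))
    S=sum(R.from_rotvec(rv*k/N).as_matrix() for k in range(N))
    d=np.linalg.solve(S,D); print(N,'rows of',d.round(2),np.degrees(rv/N).round(2)); return p,R1
E
python3 - <<'E'
from h import *
p,r=go([284,584,440],154.1,0)
p,r=go([430,200,440],165,0,p,r)
go([500,-90,350],173.4,0,p,r)
E
```

```text
6 rows of [ 0.   -0.01 -3.49] [-0.01  0.   -0.01]
11 rows of [-2.49 -2.79 -0.  ] [ 0.    0.   -0.99]
8 rows of [-1.57 -3.39  1.12] [-0.    0.   -1.05]
```

>>> move_arm --targets "0 0 0 -4.1 0 0 0;0 0 0 -4.1 0 0 0;0 0 0 -4.1 0 0 0;0 0 0 -4.1 0 0 0;0 0 0 -4.1 0 0 0"

```text
clock: 0.62
eef_pos: [284.2, 584.0, 438.4]
tool_rot: [-3.141, -0.0, 2.689]
force: [0.5, 0.3, 0.6]
width: 42.6
gripper_force: 0.0
```

>>> move_arm --targets "0 -2.5 -2.8 0 0 0 -1;0 -2.5 -2.8 0 0 0 -1;0 -2.5 -2.8 0 0 0 -1;0 -2.5 -2.8 0 0 0 -1;0 -2.5 -2.8 0 0 0 -1"

```text
clock: 1.03
eef_pos: [341.8, 404.0, 436.2]
tool_rot: [-3.141, -0.0, 2.777]
force: [0.6, 0.1, 0.4]
width: 43.0
gripper_force: 0.0
```

>>> move_arm --targets "0 -2.5 -2.8 0 0 0 -1;0 -2.5 -2.8 0 0 0 -1;0 -2.5 -2.8 0 0 0 -1;0 -2.5 -2.8 0 0 0 -1;0 -2.5 -2.8 0 0 0 -1"

```text
clock: 1.45
eef_pos: [414.6, 231.0, 436.4]
tool_rot: [3.141, -0.0, 2.864]
force: [0.5, 0.3, 0.5]
width: 42.6
gripper_force: 0.0
```

>>> move_arm --targets "0 -2.5 -2.8 0 0 0 -1;0 -1.6 -3.4 0 0 0 -1;0 -1.6 -3.4 1.3 0 0 -1;0 -1.6 -3.4 1.3 0 0 -1;0 -1.6 -3.4 1.3 0 0 -1"

```text
clock: 1.87
eef_pos: [461.3, 50.2, 397.1]
tool_rot: [3.141, 0.001, 2.952]
force: [1.1, 1.1, 0.6]
width: 42.8
gripper_force: 0.0
```

>>> move_arm --targets "0 -1.6 -3.4 1.3 0 0 -1;0 -1.6 -3.4 1.3 0 0 -1;0 -1.6 -3.4 1.3 0 0 -1;0 -1.6 -3.4 1.3 0 0 -1;0 0 0 0 0 0 0"

```text
clock: 2.28
eef_pos: [501.5, -101.2, 343.2]
tool_rot: [-3.136, -0.002, 3.01]
force: [-0.7, -0.1, 0.6]
width: 42.7
gripper_force: 0.0
```

```bash
python3 - <<'E'
from h import *
w=cam('wrist','w1'); print(w['fovy'],(-w['R'].T@w['t']).round(),w['R'].round(2).tolist(),read_state()['qpos'].round(2))
E
```

```text
70.85716252999697 [418. -89. 484.] [[0.13, 0.99, -0.01], [0.94, -0.12, 0.33], [0.32, -0.05, -0.95]] [-0.11  0.32  0.34  1.74 -0.11  1.1   1.7 ]
```

View pics/w1.png

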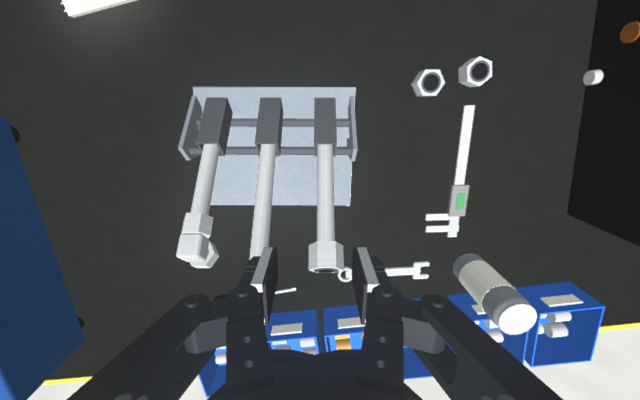

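The wrist view shows the nut tube running from its pocket mouth at (325,143) to the nut at (326,258). The other two tubes lie to its left. I'll measure its axis from the wrist and top views.

```bash
python3 - <<'E'
from h import *
w=cam('wrist');t=cam('top')
def edges(im,v,u0,hw=22):
    g=cv2.GaussianBlur(cv2.cvtColor(im['color'],cv2.COLOR_RGB2GRAY),(3,3),0)[v].astype(float); return u0-hw+np.argwhere(np.abs(np.diff(g[u0-hw:u0+hw]))>8).ravel()
for v in (155,180,200,225): print('w',v,w['color'][v,305:346,0].tolist())
for v,u in ((215,361),(225,360),(235,358),(245,357)): print('t',v,t['color'][v,u-12:u+13,0].tolist(),u-12)
E
```

```text
w 155 [155, 155, 155, 153, 152, 135, 114, 112, 120, 167, 188, 201, 210, 215, 218, 218, 221, 220, 216, 209, 201, 189, 176, 156, 116, 110, 117, 139, 138, 136, 136, 137, 138, 138, 138, 137, 138, 138, 135, 120, 103]
w 180 [186, 186, 187, 188, 188, 187, 187, 182, 163, 178, 193, 203, 211, 217, 220, 220, 224, 223, 219, 211, 204, 193, 179, 162, 151, 184, 187, 188, 188, 186, 186, 187, 187, 189, 189, 188, 187, 186, 186, 186, 186]
w 200 [193, 194, 193, 193, 191, 192, 193, 190, 171, 185, 196, 205, 213, 217, 220, 219, 223, 224, 220, 210, 205, 195, 180, 166, 152, 159, 190, 192, 192, 192, 190, 191, 192, 191, 191, 189, 188, 189, 187, 187, 189]
w 225 [68, 69, 68, 67, 67, 66, 66, 81, 141, 191, 199, 206, 215, 217, 218, 218, 221, 222, 217, 208, 205, 199, 183, 168, 152, 110, 68, 64, 65, 66, 65, 66, 65, 65, 64, 65, 66, 64, 64, 64, 62]
t 215 [144, 147, 215, 245, 248, 249, 247, 189, 125, 235, 249, 250, 250, 247, 227, 228, 231, 233, 236, 239, 239, 239, 241, 241, 243] 349
t 225 [142, 219, 234, 236, 235, 213, 125, 166, 218, 222, 220, 224, 227, 230, 231, 232, 235, 238, 238, 240, 240, 241, 242, 244, 244] 348
t 235 [164, 166, 162, 166, 180, 189, 196, 204, 209, 216, 220, 226, 228, 230, 232, 232, 235, 238, 238, 241, 240, 242, 243, 243, 244] 346
t 245 [147, 163, 175, 188, 193, 198, 207, 214, 217, 222, 226, 230, 231, 231, 234, 238, 237, 239, 240, 241, 242, 244, 244, 244, 245] 345
```

```bash
python3 - <<'E'
from h import *
w=cam('wrist');t=cam('top');s=cam('scene')
def pl(im,a,b):
    o,d1=ray(im,*a);_,d2=ray(im,*b); n=np.cross(d1,d2); return o,n/np.linalg.norm(n)
o1,n1=pl(w,(321.0,155),(321.4,225)); o2,n2=pl(t,(363.1,210),(356.9,250))
d=np.cross(n1,n2); d/=np.linalg.norm(d); d*=np.sign(d[2])
print('dir',d,'tilt',np.degrees(np.arccos(d[2])),'yaw',np.degrees(np.arctan2(d[1],d[0])))
# point on both planes closest
def at(z): return np.linalg.solve(np.array([n1,n2,[0,0,1]]),[n1@o1,n2@o2,z])
for z in (92,135,199): print(at(z).round(1))
# mouth of pocket row in wrist ~145, nut lower edge ~ 241
for P in (at(92),at(135),at(180)): print(proj(w,P).round(1),proj(t,P).round(1),proj(s,P).round(1))
# plane of tube at z via wrist only: rack vertical plane through yaw -6.6
print('nut rim wrist', [onz(w,326,258,z).round(1) for z in (190,)])
E
```

```text
dir [ 0.80247558 -0.1002577   0.58820178] tilt 53.97049512371003 yaw -7.121378119863689
[256.8 -55.4  92. ]
[315.4 -62.7 135. ]
[402.7 -73.7 199. ]
[319.8 -45.6] [343.7 333.5] [382.5 156.9]
[320.1   1.6] [347.3 311.3] [369.4 153.1]
[320.4  59.2] [351.2 286.5] [354.4 148.7]
nut rim wrist [array([592.3, -88.8, 190. ])]
```

```bash
python3 - <<'E'
from h import *
w=cam('wrist');t=cam('top');s=cam('scene')
o,d1=ray(w,321.0,155);_,d2=ray(w,321.4,225); n=np.cross(d1,d2); n/=np.linalg.norm(n)
E=np.array([597.7,-103.1,198.9]); print('E in wrist',proj(w,E),'off plane',n@(E-o))
o2,e=ray(s,287.7,177.3); k=n@(o-o2)/(n@e); P=o2+k*e; print('scene x wrist plane',P)
print(proj(w,P),proj(t,P))
from scipy.optimize import brentq
f=lambda y:n@np.array([np.sin(.82)*np.cos(y),np.sin(.82)*np.sin(y),np.cos(.82)])
y=brentq(f,-.6,.6); print('yaw',np.degrees(y))
for yy in (y,np.radians(-6.8)):
    d=np.array([np.sin(.82)*np.cos(yy),np.sin(.82)*np.sin(yy),np.cos(.82)])
    for L in (0,80,150,215): Q=P-(245-L)*d; print(L,Q.round(1),proj(w,Q).round(1),proj(t,Q).round(1),proj(s,Q).round(1))
# rack corners wrist
for p in ((193,87),(356,87),(351,206)): print(onz(w,*p,4).round(1))
E
```

```text
E in wrist [313.15262188 266.5025547 ] off plane 9.997397871377721
scene x wrist plane [603.46355809 -93.83702063 207.40502772]
[321.67498219 273.98710931] [361.28113662 191.74134535]
yaw -7.1738241232478925
0 [425.7 -71.5  40.3] [320.7 108.7] [349.3 267.9] [341.  195.7]
80 [483.8 -78.8  94.8] [321.  153.4] [352.9 244.8] [325.5 190.4]
150 [534.5 -85.2 142.6] [321.3 199.1] [356.3 223.2] [310.6 185.2]
215 [581.7 -91.1 186.9] [321.5 248.5] [359.7 202. ] [295.3 179.9]
0 [425.6 -72.6  40.3] [320.  108.7] [349.7 267.9] [340.7 195.5]
80 [483.7 -79.6  94.8] [320.4 153.4] [353.2 244.8] [325.3 190.2]
150 [534.5 -85.6 142.6] [320.9 199.1] [356.5 223.2] [310.5 185.1]
215 [581.7 -91.2 186.9] [321.4 248.5] [359.7 202. ] [295.2 179.9]
[ 369.2 -269.6    4. ]
[400.3 -11.2   4. ]
[600.9 -34.6   4. ]
```

```bash
python3 - <<'E'
from h import *
w=cam('wrist');t=cam('top');s=cam('scene')
cv2.imwrite('pics/w2.png',w['color'][:,:,::-1])
def blobs(im,box,th):
    u0,v0,u1,v1=box; g=cv2.cvtColor(im['color'],cv2.COLOR_RGB2GRAY)[v0:v1,u0:u1]
    n,l,st,c=cv2.connectedComponentsWithStats((g>th).astype(np.uint8)); return [(c[i]+[u0,v0]).round(1).tolist()+[int(st[i,4])] for i in range(1,n) if st[i,4]>15]
for n,im,b in (('w',w,(405,50,505,105)),('t',t,(255,262,305,288)),('s',s,(375,212,428,248))):
    B=blobs(im,b,110); print(n,B)
    for q in B:print('  ',onz(im,q[0],q[1],18).round(1), onz(im,q[0],q[1],28).round(1))
print(read_state()['eef_pos'],read_state()['tool_rot'],(-w['R'].T@w['t']))
E
```

```text
w [[465.8, 73.9, 571], [419.7, 83.9, 482]]
   [401.8 154.6  18. ] [402.1 149.6  28. ]
   [407.9  84.3  18. ] [408.1  80.8  28. ]
t [[266.0, 276.8, 125], [292.1, 274.7, 121]]
   [400.6 154.5  18. ] [400.5 153.3  28. ]
   [407.   83.3  18. ] [406.8  82.6  28. ]
s [[388.7, 225.6, 211], [412.0, 237.2, 226]]
   [411.1  88.8  18. ] [419.5  93.7  28. ]
   [404.  160.4  18. ] [412.5 164.5  28. ]
[502.35793372 -92.0278975  345.54277274] [3.14138270e+00 4.26391876e-04 3.02143173e+00] [418.21069714 -80.76490654 486.85562216]
```

View pics/w2.png

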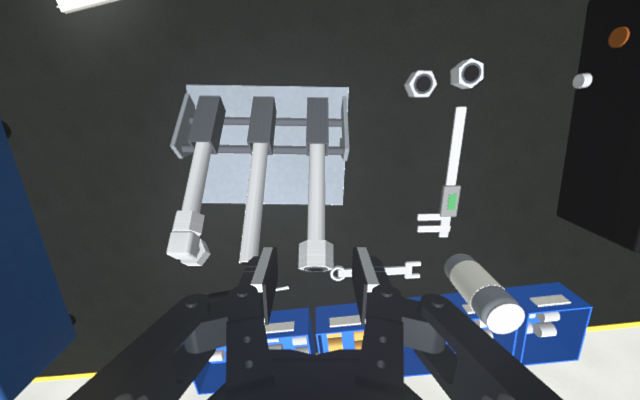

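The arm had still been settling. Now the nut is at about (316,256) and the tube spans rows 145–240 at column 317. I'll redo the measurement.

```bash
python3 - <<'E'
from h import *
w=cam('wrist');t=cam('top');s=cam('scene')
g=w['color'][:,:,0].astype(float)
cs=[]
for v in (215,222,229,236):
    r=g[v,295:340]; i=np.argwhere(r>130).ravel(); cs.append((295+(i[0]+i[-1])/2,v)); print(v,295+i[0],295+i[-1])
print(cs); o,d1=ray(w,*cs[0])
for v in (150,160,180): print(v,w['color'][v,300:335,0].tolist())
E
```

```text
215 309 324
222 308 324
229 308 324
236 308 324
[(np.float64(316.5), 215), (np.float64(316.0), 222), (np.float64(316.0), 229), (np.float64(316.0), 236)]
150 [124, 124, 124, 124, 124, 123, 120, 113, 101, 112, 164, 188, 200, 209, 215, 218, 218, 222, 220, 214, 208, 200, 188, 174, 155, 112, 98, 113, 117, 122, 123, 122, 122, 121, 121]
160 [186, 186, 185, 185, 185, 184, 186, 188, 185, 171, 175, 189, 202, 212, 217, 219, 220, 222, 220, 214, 207, 200, 188, 173, 159, 160, 187, 188, 187, 187, 187, 187, 188, 187, 186]
180 [186, 185, 184, 186, 188, 189, 189, 189, 182, 162, 186, 197, 205, 214, 219, 220, 221, 225, 221, 214, 207, 200, 186, 172, 157, 148, 183, 186, 186, 187, 185, 186, 185, 186, 187]
```

```bash
python3 - <<'E'
from h import *
from scipy.optimize import brentq
w=cam('wrist');t=cam('top');s=cam('scene')
o,d1=ray(w,317.1,150);_,d2=ray(w,316.3,236); n=np.cross(d1,d2); n/=np.linalg.norm(n)
o2,e=ray(s,287.7,177.3); k=n@(o-o2)/(n@e); P=o2+k*e; print('scene x wrist plane',P,proj(w,P),proj(t,P))
E=tri(t,(365.5,194.2),w,(315.5,268)); print('top-wrist',E); E=tri(t,(365.5,194.2),s,(287.7,177.3))[0]; print('off plane',n@(E-o),proj(w,E))
y=brentq(lambda y:n@np.array([np.sin(.82)*np.cos(y),np.sin(.82)*np.sin(y),np.cos(.82)]),-.6,.6); print('yaw',np.degrees(y))
d=np.array([np.sin(.82)*np.cos(y),np.sin(.82)*np.sin(y),np.cos(.82)])
for L in (0,80,150,215): Q=P-(245-L)*d; print(L,Q.round(1),proj(w,Q).round(1),proj(t,Q).round(1))
for p in ((187,85),(349,87),(344,205)): print(onz(w,*p,4).round(1))
E
```

```text
scene x wrist plane [ 596.60516843 -101.5437167   198.76751149] [316.02276155 265.7014139 ] [364.24005848 195.16519843]
top-wrist (array([ 598.72297257, -103.46547929,  200.28314763]), np.float64(2.0913138818592927))
off plane 1.4462016342048507 [314.78542563 266.71076627]
yaw -7.820703628157492
0 [419.1 -77.2  31.6] [317.5 104.6] [351.2 270.4]
80 [477.1 -85.1  86.2] [317.1 148.3] [355.2 247.6]
150 [527.8 -92.1 134. ] [316.7 192.9] [358.9 226.3]
215 [574.9 -98.6 178.3] [316.3 241. ] [362.5 205.3]
[ 364.4 -279.9    4. ]
[398.8 -24.    4. ]
[597.1 -49.2   4. ]
```

```bash
python3 - <<'E'
from h import *
Q=np.array([532.7,-94.2,138.1]); 
for T in (43,25):
    r=pose(172.8,T); print(T,r.apply([0,0,1])); go(Q-100*r.apply([0,0,1]),172.8,T,grasp=True)
E
```

```text
43 [ 0.6766206  -0.08547706 -0.7313537 ]
7 rows of [1.03 0.03 1.93] [ 0.01 -6.14  0.03]
25 [ 0.41928579 -0.05296811 -0.90630779]
4 rows of [0.65 0.06 3.3 ] [ 0.01 -6.25  0.06]
```

>>> move_arm --targets "0 1 0 1.9 0 -6.1 0;0 1 0 1.9 0 -6.1 0;0 1 0 1.9 0 -6.1 0;0 1 0 1.9 0 -6.1 0"

```text
clock: 3.52
eef_pos: [477.8, -88.7, 274.6]
tool_rot: [3.139, 0.373, 3.021]
force: [0.2, 1.4, -1.3]
width: 42.6
gripper_force: 0.0
```

```bash
python3 -c "
from h import *
print(read_state()['qpos'].round(2),read_state()['eef_pos'])"
```

```text
[-0.1   0.19  0.28  2.23 -0.2   0.36  1.78] [477.77860774 -88.67291888 274.56627593]
```

>>> move_arm --targets "0 1 0 1.9 0 -6.1 0;0 1 0 1.9 0 -6.1 0;0 1 0 1.9 0 -6.1 0;0 0 0 0 0 0 0;0 0 0 0 0 0 0"

```text
clock: 3.93
eef_pos: [478.5, -68.2, 260.8]
tool_rot: [3.077, 0.425, 3.025]
force: [0.3, 0.2, -0.5]
width: 42.5
gripper_force: 0.0
```

```bash
python3 - <<'E'
from h import *
s=read_state();print(s['qpos'].round(2),s['eef_pos'],np.degrees(R.from_euler('xyz',s['tool_rot']).as_matrix()[:,2]))
Q=np.array([532.7,-94.2,138.1]); 
for T in (43,35): go(Q,172.8,T,grasp=True)
E
```

```text
[-0.25  0.22  0.47  2.31 -0.73  0.29  2.33] [478.48150648 -68.17300612 260.78414848] [ 23.86687793   0.92318768 -52.0799982 ]
4 rows of [ 0.29 -0.64  3.81] [ 0.99 -4.66 -0.04]
4 rows of [ 0.15 -0.64  3.82] [ 0.99 -2.66  0.03]
```

```bash
python3 - <<'E'
from h import *
Q=np.array([532.7,-94.2,138.1]); T=12
r=pose(172.8,T); go(Q-60*r.apply([0,0,1]),172.8,T,grasp=True,N=5)
E
```

```text
5 rows of [-0.36 -0.46  1.86] [0.77 2.47 0.18]
```

>>> move_arm --targets "0 -0.4 -0.4 1.8 0.8 2.5 0.2;0 -0.4 -0.5 1.9 0.8 2.5 0.2;0 -0.4 -0.4 1.8 0.8 2.5 0.2;0 -0.4 -0.5 1.9 0.8 2.5 0.2;0 -0.4 -0.5 1.9 0.8 2.5 0.1"

```text
clock: 4.35
eef_pos: [527.3, -94.2, 179.0]
tool_rot: [-3.137, 0.206, 3.017]
force: [0.6, -0.1, -0.8]
width: 42.9
gripper_force: 0.0
```

>>> move_arm --targets "0 0 0 0 0 0 0;0 0 0 0 0 0 0"

```text
clock: 4.52
eef_pos: [526.2, -94.0, 178.5]
tool_rot: [-3.138, 0.206, 3.017]
force: [-1.4, -0.2, 0.2]
width: 42.6
gripper_force: 0.0
```

```bash
python3 - <<'E'
from h import *
s=read_state();print(s['qpos'].round(2),s['eef_pos'],s['tool_rot'])
w=cam('wrist','w3')
Q=np.array([532.7,-94.2,138.1]); 
for T in (12,15): go(Q,172.8,T,grasp=True)
E
```

```text
[-0.26  0.52  0.55  2.1  -0.65  0.47  2.21] [526.22636836 -93.96146246 178.54008898] [-3.13757544  0.20641355  3.01711301]
2 rows of [0.08 0.03 3.02] [-0.08 -0.06  0.01]
2 rows of [0.07 0.03 3.02] [-0.08 -1.56  0.01]
```

View pics/w3.png

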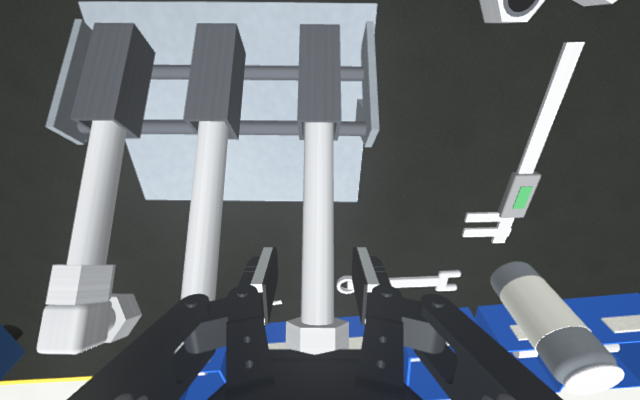

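The wrist view shows the tube (column 318) centred between the fingers (272 and 362), with the nut beyond them. I'll descend along the tool axis.

>>> move_arm --targets "0 0 0 1.5 0 0 0;0 0 0 1.5 0 0 0;0 0 0 1.5 0 0 0;0 0 0 1.5 0 0 0;0 0 0 0 0 0 0"

```text
clock: 4.98
eef_pos: [537.0, -94.9, 120.0]
tool_rot: [-3.14, 0.206, 3.016]
force: [0.1, 0.9, -0.8]
width: 42.6
gripper_force: 0.0
```

>>> move_arm --targets "0 0 0 0 0 0 0"

```text
clock: 5.07
eef_pos: [537.6, -95.4, 121.5]
tool_rot: [-3.14, 0.208, 3.015]
force: [0.9, -0.4, -0.3]
width: 42.8
gripper_force: 0.0
```

```bash
python3 - <<'E'
from h import *
s=read_state();print(s['qpos'].round(2),s['eef_pos'],s['tool_rot'],s['force'])
go([532.7,-94.2,138.1],172.8,12,grasp=True)
E
```

```text
[-0.15  0.61  0.4   2.12 -0.77  0.33  2.32] [537.56074569 -95.3797897  121.48175848] [-3.14000168  0.20834988  3.01525364] [ 0.89363014 -0.41155481 -0.31788478]
1 rows of [0.14 0.06 0.14] [-0.1  -0.06 -0.04]
```

>>> move_arm --targets "-1 0 0 0 0 0 0;-1 0 0 0 0 0 0;-1 0 0 0 0 0 0;-1 0 0 0 0 0 0;-1 0 0 0 0 0 0"

```text
clock: 5.48
eef_pos: [538.8, -95.3, 121.9]
tool_rot: [-3.14, 0.21, 3.015]
force: [-1.4, 1.3, 7.2]
width: 20.6
gripper_force: 58.6
```

```bash
python3 - <<'E'
from h import *
s=read_state();r=R.from_euler('xyz',s['tool_rot'])
y=np.radians(-7.2)
for a in (46,47): a=np.radians(a); print(r.inv().apply([np.sin(a)*np.cos(y),np.sin(a)*np.sin(y),np.cos(a)]))
print(s['qpos'].round(2))
E
```

```text
[-8.48595701e-01 -4.98911366e-04 -5.29041669e-01]
[-8.57699502e-01 -4.61496167e-04 -5.14151098e-01]
[-0.15  0.61  0.4   2.11 -0.77  0.33  2.32]
```

>>> move_arm --targets "-1 -0.4 0 -0.25 0 0 0;-1 -0.85 0 -0.52 0 0 0;-1 -0.85 0 -0.52 0 0 0;-1 -0.85 0 -0.52 0 0 0;-1 -0.85 0 -0.52 0 0 0"

```text
clock: 5.9
eef_pos: [570.2, -99.0, 151.4]
tool_rot: [-3.139, 0.207, 3.017]
force: [-0.5, -0.2, -3.2]
width: 20.3
gripper_force: 58.6
```

```bash
python3 - <<'E'
from h import *
s=read_state();print(s['qpos'].round(2),s['force'],s['torque'],s['eef_pos']-[538.8,-95.3,121.9]); w=cam('wrist','w4')
E
```

```text
[-0.22  0.61  0.51  2.01 -0.7   0.47  2.24] [-0.53027219 -0.21516168 -3.15279151] [ 0.0806938   0.35758312 -0.00358993] [31.3747994  -3.71151304 29.45449488]
```

View pics/w4.png

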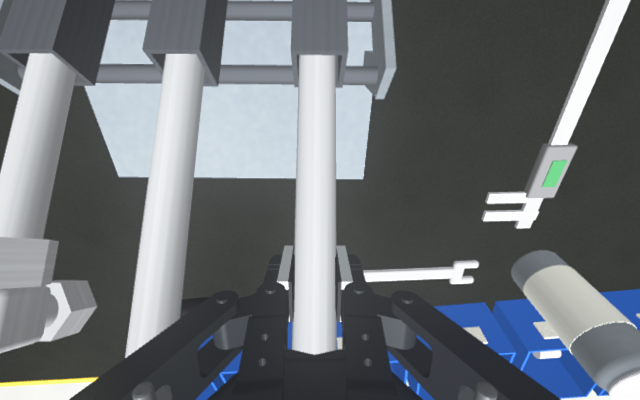

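The tube is held between the pads and is coming out cleanly, with its pocket mouth at (319,55). I'll keep pulling.

>>> move_arm --targets "-1 -0.85 0 -0.52 0 0 0;-1 -0.85 0 -0.52 0 0 0;-1 -0.85 0 -0.52 0 0 0;-1 -0.85 0 -0.52 0 0 0;-1 -0.85 0 -0.52 0 0 0"

```text
clock: 6.37
eef_pos: [605.7, -103.3, 185.2]
tool_rot: [-3.139, 0.206, 3.017]
force: [0.3, -0.4, -3.2]
width: 20.3
gripper_force: 58.8
```

>>> move_arm --targets "-1 -0.85 0 -0.7 0 0 0;-1 0 0 -2 0 0 0;-1 0 0 -3 0 0 0;-1 0 0 -3 0 0 0;-1 0 0 0 0 0 0"

```text
clock: 6.78
eef_pos: [598.2, -103.7, 277.3]
tool_rot: [-3.138, 0.216, 3.016]
force: [0.6, -1.8, -2.0]
width: 20.4
gripper_force: 59.0
```

```bash
python3 - <<'E'
from h import *
s=read_state();print(s['qpos'].round(2),s['force'],s['torque'],s['eef_pos'],s['tool_rot']); w=cam('wrist','w5')
a=cam('top');b=cam('scene')
c=np.zeros((600,800,3),np.uint8)
c[:400,:640]=w['color'][:,:,::-1]; c[400:600,0:240]=a['color'][140:340,280:520,::-1]; c[400:600,240:560]=b['color'][60:260,200:520,::-1]
cv2.imwrite('pics/c2.png',c)
E
```

```text
[-0.35  0.5   0.72  1.81 -0.51  0.78  2.05] [ 0.61277799 -1.81142049 -2.0257516 ] [-0.04054957  0.26987542  0.02514236] [ 598.17451932 -103.6920079   277.30428204] [-3.13848359  0.21565434  3.01593565]
```

View pics/c2.png

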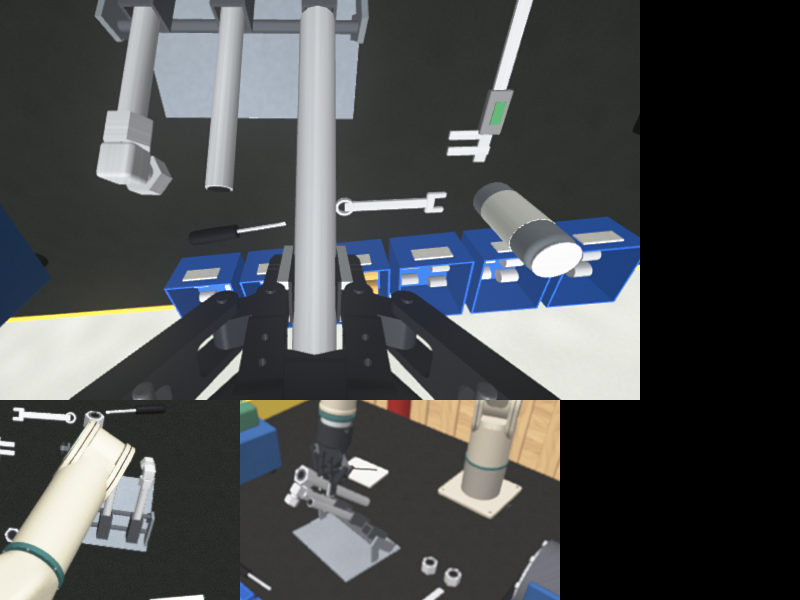

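The tube is clear of the rack. Its plain end shows at about (317,8) in the wrist view and the other two tubes are still in place. Next I'll measure its angle in the hand.

```bash
python3 - <<'E'
from h import *
w=cam('wrist','w6'); s=read_state(); r=R.from_euler('xyz',s['tool_rot']); G=s['eef_pos']-r.apply([0,0,18.7])
col=w['color'][:40,312:322,0].mean(1); print(col.round().tolist())
for v in (4,8):
  o,d=ray(w,317.5,v); o_=r.inv().apply(o-G); d_=r.inv().apply(d); k=-o_[1]/d_[1] if abs(d_[1])>.05 else None
  # dist L from G
  for L in (150,158):
    b=o_@d_; c=o_@o_-L*L; D=b*b-c
    if D<0: print('no',L,np.sqrt(o_@o_-b*b)); D=0
    for sg in (-1,1):
      q=o_+(-b+sg*np.sqrt(D))*d_; print(v,L,sg,q.round(1),'ang below x',np.degrees(np.arctan2(q[2],q[0])).round(1))
for v in (60,150,230): 
  g=w['color'][v,:,0].astype(int); print(v,g[285:350].tolist())
# tube axis pixel prediction for angle a
for a in (25,31,37): print(a,[proj(w,G+r.apply(L*np.array([np.cos(np.radians(a)),0,np.sin(np.radians(a))]))).round(1).tolist() for L in (50,100,158)])
E
```

```text
[88.0, 88.0, 88.0, 88.0, 87.0, 106.0, 175.0, 196.0, 196.0, 196.0, 196.0, 196.0, 196.0, 196.0, 196.0, 196.0, 196.0, 196.0, 196.0, 196.0, 196.0, 197.0, 197.0, 197.0, 197.0, 197.0, 197.0, 198.0, 198.0, 198.0, 198.0, 198.0, 198.0, 198.0, 198.0, 198.0, 198.0, 198.0, 198.0, 198.0]
4 150 -1 [  84.6    0.6 -123.9] ang below x -55.7
4 150 1 [137.5   2.2  60. ] ang below x 23.6
4 158 -1 [  81.2    0.5 -135.5] ang below x -59.1
4 158 1 [140.8   2.3  71.6] ang below x 26.9
8 150 -1 [  84.6    0.6 -123.9] ang below x -55.7
8 150 1 [136.3   2.2  62.6] ang below x 24.7
8 158 -1 [  81.4    0.5 -135.4] ang below x -59.0
8 158 1 [139.5   2.3  74.1] ang below x 28.0
60 [166, 165, 164, 165, 165, 164, 165, 165, 165, 165, 165, 164, 165, 161, 134, 155, 168, 173, 178, 183, 188, 192, 195, 196, 195, 195, 195, 195, 194, 199, 203, 206, 207, 204, 201, 196, 195, 195, 192, 191, 188, 186, 183, 178, 174, 168, 162, 153, 146, 133, 137, 166, 168, 168, 167, 168, 168, 169, 169, 169, 168, 167, 166, 166, 165]
150 [62, 60, 61, 62, 60, 61, 61, 60, 62, 61, 62, 87, 139, 161, 167, 172, 177, 182, 186, 190, 193, 195, 198, 199, 202, 201, 200, 199, 204, 207, 209, 210, 208, 205, 203, 200, 196, 195, 193, 190, 186, 183, 179, 175, 171, 166, 161, 152, 145, 135, 112, 65, 59, 60, 59, 59, 59, 60, 60, 60, 59, 57, 57, 57, 57]
230 [57, 60, 59, 60, 59, 60, 60, 59, 61, 87, 137, 160, 169, 172, 178, 181, 185, 188, 193, 195, 197, 201, 203, 205, 205, 203, 203, 206, 211, 214, 212, 209, 207, 207, 205, 200, 195, 195, 194, 192, 188, 185, 178, 172, 168, 165, 161, 152, 145, 137, 117, 74, 60, 60, 61, 61, 60, 60, 61, 61, 62, 62, 61, 60, 60]
25 [[313.5, 182.6], [313.5, 92.8], [313.6, -3.6]]
31 [[313.5, 184.7], [313.6, 102.3], [313.7, 19.2]]
37 [[313.5, 187.6], [313.6, 112.3], [313.7, 40.4]]
```

```bash
python3 - <<'E'
from h import *
w=cam('wrist'); s=read_state(); r=R.from_euler('xyz',s['tool_rot']); G=s['eef_pos']-r.apply([0,0,18.7])
g=w['color'][:,:,0].astype(float)
def wid(v):
    row=np.abs(np.diff(g[v,285:350])); 
    return row
o,_=ray(w,316,100); oc=r.inv().apply(o-G); print('cam in tool',oc)
# top silhouette lines: for angle a and height offset h of axis at G, predict width at rows
def pred(a,h,v):
    a=np.radians(a); ax=np.array([np.cos(a),0,np.sin(a)]); up=np.array([np.sin(a),0,-np.cos(a)])
    _,d=ray(w,316,v); d=r.inv().apply(d)
    # find axis pt hit in xz-plane
    k=np.linalg.solve(np.c_[ax,[0,1,0],-d],oc-h*up); P=h*up+k[0]*ax
    u=[]
    D=np.linalg.norm(np.cross(oc-P,ax)) # distance from camera to axis
    # silhouette tangent: offset
    e=(oc-P)-((oc-P)@ax)*ax; e/=np.linalg.norm(e); n=np.cross(ax,e); c=11/D; 
    for sg in (-1,1): u.append(proj(w,G+r.apply(P+11*(c*e+sg*np.sqrt(1-c*c)*n)))[0])
    return abs(u[1]-u[0]),k[0]
for a in (27,31,35): print(a,[np.round(pred(a,h,v),1).tolist() for h in (0,) for v in (20,60,100,150,190,230)])
# measured: subpixel edges
import itertools
for v in (20,60,100,150,190,230): print(v,w['color'][v,288:304,0].tolist(),w['color'][v,328:344,0].tolist())
E
```

```text
cam in tool [  85.07593019    0.70936982 -122.75929218]
27 [[37.6, 148.0], [38.5, 122.4], [39.4, 98.0], [40.4, 69.0], [41.3, 46.8], [42.1, 25.5]]
31 [[35.0, 157.9], [36.3, 129.0], [37.5, 102.0], [39.1, 70.8], [40.4, 47.5], [41.6, 25.7]]
35 [[32.4, 170.2], [34.1, 137.0], [35.7, 106.9], [37.8, 73.0], [39.4, 48.5], [41.1, 25.9]]
20 [163, 162, 162, 162, 162, 161, 162, 163, 163, 165, 161, 130, 125, 154, 166, 172] [178, 171, 167, 162, 153, 145, 134, 150, 162, 163, 165, 166, 165, 166, 166, 166]
60 [165, 166, 165, 165, 166, 165, 166, 165, 165, 166, 161, 135, 156, 167, 175, 178] [178, 174, 168, 161, 153, 146, 133, 137, 167, 168, 168, 168, 168, 168, 169, 169]
100 [169, 168, 168, 169, 170, 170, 170, 170, 172, 166, 135, 156, 167, 173, 178, 183] [179, 174, 169, 162, 153, 147, 133, 138, 170, 172, 173, 173, 172, 170, 170, 169]
150 [62, 61, 60, 62, 60, 61, 60, 62, 87, 139, 161, 169, 173, 177, 182, 187] [175, 172, 167, 160, 152, 145, 135, 112, 65, 60, 60, 60, 59, 58, 59, 59]
190 [60, 58, 59, 60, 60, 58, 60, 86, 138, 160, 167, 172, 177, 183, 186, 190] [174, 169, 165, 160, 152, 145, 135, 115, 74, 61, 61, 61, 61, 61, 60, 58]
230 [60, 60, 61, 60, 60, 61, 86, 138, 160, 169, 174, 177, 182, 185, 190, 193] [171, 168, 164, 160, 151, 145, 137, 117, 74, 61, 61, 61, 60, 61, 61, 61]
```

```bash
python3 - <<'E'
from h import *
p,r=go([590,-80,340],150,-30,grasp=True)
p,r=go([520,60,300],120,-30,p,r,grasp=True)
p,r=go([489,125,262],90,-30,p,r,grasp=True)
E
```

```text
8 rows of [ 0.34  0.3  -0.64] [-0.48  5.15  2.88]
5 rows of [2.15 1.25 2.16] [-3.   0.   5.2]
5 rows of [ 0.87 -0.09  1.38] [-3.  -0.   5.2]
```

>>> move_arm --targets "-1 0.35 0.3 -0.65 -0.5 5.2 2.9;-1 0.35 0.3 -0.65 -0.5 5.2 2.9;-1 0.35 0.3 -0.65 -0.5 5.2 2.9;-1 0.35 0.3 -0.65 -0.5 5.2 2.9"

```text
clock: 7.37
eef_pos: [583.3, -87.1, 296.5]
tool_rot: [3.104, -0.166, 2.82]
force: [0.9, 0.7, -3.7]
width: 20.1
gripper_force: 58.9
```

>>> move_arm --targets "-1 0.35 0.3 -0.65 -0.5 5.2 2.9;-1 0.35 0.3 -0.65 -0.5 5.2 2.9;-1 0.35 0.3 -0.65 -0.5 5.2 2.9;-1 0.35 0.3 -0.65 -0.5 5.2 2.9;-1 0 0 0 0 0 0"

```text
clock: 7.78
eef_pos: [583.8, -77.3, 321.9]
tool_rot: [-3.14, -0.533, 2.611]
force: [-0.4, -0.4, -5.3]
width: 20.2
gripper_force: 59.1
```

>>> move_arm --targets "-1 2.15 1.25 2.15 -3 0 5.2;-1 2.15 1.25 2.15 -3 0 5.2;-1 2.15 1.25 2.15 -3 0 5.2;-1 2.15 1.25 2.15 -3 0 5.2;-1 2.15 1.25 2.15 -3 0 5.2"

```text
clock: 8.2
eef_pos: [515.1, 68.1, 286.6]
tool_rot: [-3.141, -0.526, 2.083]
force: [0.3, 0.2, -2.5]
width: 20.3
gripper_force: 58.9
```

```bash
python3 - <<'E'
from h import *
s=read_state();print(s['qpos'].round(2),s['force'],s['eef_pos'],s['tool_rot'],s['clock'])
go([489,125,262],90,-30,grasp=True)
E
```

```text
[-0.39  0.69  0.84  1.65 -0.79  1.55  1.2 ] [ 0.2997579   0.16392598 -2.51092905] [515.08652586  68.11765894 286.56286486] [-3.14060096 -0.5264783   2.08306345] 8.2
5 rows of [ 0.83 -0.1   1.43] [-2.95 -0.03  5.08]
```

>>> move_arm --targets "-1 0.85 -0.1 1.4 -3 0 5.1;-1 0.85 -0.1 1.4 -3 0 5.1;-1 0.85 -0.1 1.4 -3 0 5.1;-1 0.85 -0.1 1.4 -3 0 5.1;-1 0.85 -0.1 1.4 -3 0 5.1"

```text
clock: 8.62
eef_pos: [488.4, 133.6, 247.4]
tool_rot: [3.14, -0.525, 1.569]
force: [0.5, -0.3, -3.1]
width: 20.3
gripper_force: 58.9
```

>>> move_arm --targets "-1 0 0 0 0 0 0;-1 0 0 0 0 0 0;-1 0 0 0 0 0 0"

```text
clock: 8.87
eef_pos: [489.9, 133.6, 248.7]
tool_rot: [3.139, -0.527, 1.577]
force: [0.9, 0.5, -3.1]
width: 20.2
gripper_force: 59.4
```

```bash
python3 - <<'E'
from h import *
s=read_state();print(s['qpos'].round(2),s['eef_pos'],s['tool_rot'],s['clock'])
w=cam('wrist','w7');t=cam('top','t7');b=cam('scene','s7')
c=np.zeros((600,800,3),np.uint8)
c[:400,:640]=w['color'][:,:,::-1]
x=cv2.resize(t['color'][190:290,140:300,::-1],None,fx=2,fy=2); c[400:600,0:320]=x
c[400:600,320:640]=cv2.resize(b['color'][150:250,400:560,::-1],None,fx=2,fy=2)
cv2.imwrite('pics/c3.png',c)
E
```

```text
[-0.57  0.61  0.93  2.   -1.06  1.25  0.94] [489.86380504 133.5749751  248.68185872] [ 3.13866491 -0.52665229  1.57671828] 8.8667
```

View pics/c3.png

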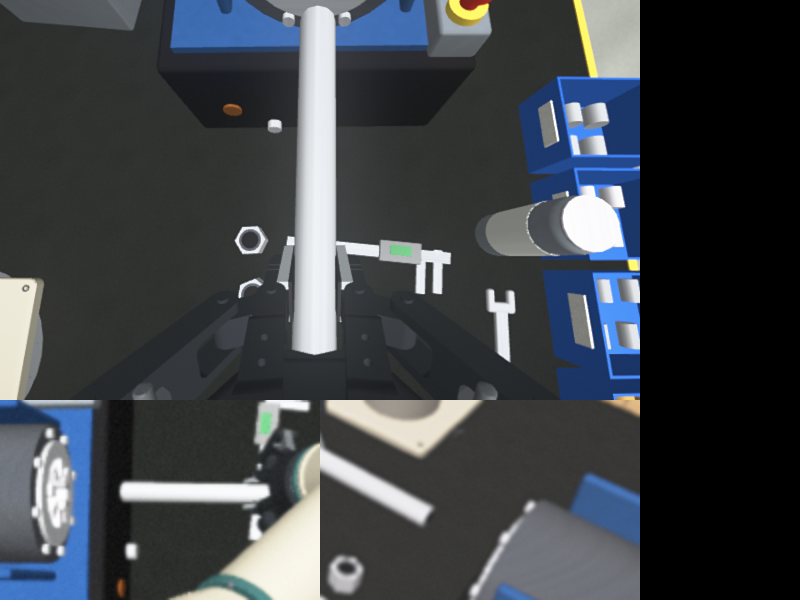

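The levelled tube points at the head. In the top view its plain end is at about (201,236) and the head is beside it at (167,236). The wrist view shows it between the two lower head bolts at (289,18) and (344,18). Now I'll fit the eight bolts and compare with the tube in the same camera.

```bash
python3 - <<'E'
from h import *
from scipy.optimize import least_squares
t=cam('top');w=cam('wrist');s=cam('scene')
B=np.array([(600,45),(628,60),(574,104),(648,130),(570,205),(645,220),(592,279),(622,281)],float)
B=np.c_[130+(B[:,0]-460)/4,195+B[:,1]/4]-0.375
# refine by local centroid of brightness
g=cv2.cvtColor(t['color'],cv2.COLOR_RGB2GRAY).astype(float)
for n,(u,v) in enumerate(B):
    yy,xx=np.mgrid[int(v)-3:int(v)+5,int(u)-3:int(u)+5]; q=g[int(v)-3:int(v)+5,int(u)-3:int(u)+5]; m=np.clip(q-np.percentile(q,75),0,None)*(np.hypot(xx-u,yy-v)<2.8)
    #print(B[n],(xx*m).sum()/m.sum(),(yy*m).sum()/m.sum())
order_=[1,0,2,4,6,7,5,3] # going round: top outer..., guess by angle
def model(p):
    x,y,yaw,r,ph=p; out=[]
    a=np.array([np.cos(yaw),np.sin(yaw),0]) # lateral axis
    return np.array([proj(t,np.array([x,y,245])+r*(np.cos(ph+k*np.pi/4)*a+np.sin(ph+k*np.pi/4)*np.array([0,0,1]))) for k in range(8)])
def res(p):
    M=model(p); d=np.linalg.norm(M[:,None]-B[None],axis=2)
    from scipy.optimize import linear_sum_assignment as l
    i,j=l(d); return (M[i]-B[j]).ravel()
best=min((least_squares(res,[489,365,y,75,ph]) for y in (-.1,0,.1) for ph in (0,.4)),key=lambda f:f.cost)
print(best.x,'yaw deg',np.degrees(best.x[2]),'rms px',np.sqrt(2*best.cost/16), best.fun.reshape(8,2).round(1).tolist())
# tube in top view: centre rows at several columns
for u in (203,210,220,230,240,250): 
    c=g[220:252,u]; i=np.argwhere(c>130).ravel()+220; j=i[np.abs(i-236)<7]; wgt=np.clip(g[228:245,u]-60,0,None); print(u,j.min(),j.max(),((np.arange(228,245)*(np.clip(g[228:245,u]-90,0,60))).sum()/np.clip(g[228:245,u]-90,0,60).sum()).round(2), )
print(g[236,190:210].tolist())
# base yaw from wrist
for a,b,z in (((205,127),(428,124),0),((170,53),(428,46),100)):
    P,Q=onz(w,*a,z),onz(w,*b,z); print('base',P.round(1),Q.round(1),np.degrees(np.arctan2(Q[1]-P[1],Q[0]-P[0])))
E
```

```text
[4.89465718e+02 3.62129470e+02 1.60948582e-02 7.27908436e+01
 3.96009457e-01] yaw deg 0.9221674461745851 rms px 0.32064597684362234 [[0.0, -0.1], [0.4, 0.1], [0.5, -0.1], [0.1, -0.0], [-0.1, 0.3], [-0.6, 0.1], [-0.7, 0.0], [0.1, -0.4]]
203 231 239 234.72
210 231 239 235.06
220 231 240 235.37
230 231 240 235.46
240 231 240 235.65
250 232 240 235.86
[43.0, 44.0, 38.0, 27.0, 19.0, 14.0, 17.0, 18.0, 18.0, 70.0, 214.0, 243.0, 243.0, 244.0, 243.0, 243.0, 244.0, 244.0, 244.0, 243.0]
base [317.3 335.7   0. ] [670.7 342.1  -0. ] 1.0486832806371482
base [306.3 388.4 100. ] [635.4 399.9 100. ] 1.997079020159729
```

```bash
python3 - <<'E'
from h import *
t=cam('top'); s=read_state(); r=R.from_euler('xyz',s['tool_rot']); G=s['eef_pos']-r.apply([0,0,18.7]); print('G',G)
for u,v in ((199.5,234.7),(203,234.72),(210,235.06),(220,235.37),(230,235.46),(240,235.65),(250,235.86)): print(onz(t,u,v,G[2]).round(1))
b=cam('scene'); g=cv2.cvtColor(b['color'],cv2.COLOR_RGB2GRAY).astype(float)
# scene tube: columns 410..445
for u in (405,415,425,435,445):
    c=g[160:225,u]; i=np.argwhere(c>140).ravel()+160; print(u,i.min(),i.max(),len(i))
print([ (v,g[v,440:462].astype(int).tolist()) for v in (203,206,209)])
E
```

```text
G [490.25272907 124.10836481 264.94542461]
[491.4 280.3 264.9]
[491.5 272.1 264.9]
[490.8 255.8 264.9]
[490.4 232.6 264.9]
[490.4 209.5 264.9]
[490.1 186.5 264.9]
[489.9 163.5 264.9]
405 176 187 12
415 160 192 13
425 160 198 19
435 160 203 24
445 160 209 29
[(203, [230, 233, 236, 236, 237, 237, 237, 237, 237, 236, 235, 233, 229, 224, 199, 162, 115, 76, 57, 54, 54, 55]), (206, [155, 180, 200, 216, 224, 228, 232, 235, 237, 237, 238, 239, 238, 224, 168, 106, 65, 54, 54, 56, 56, 56]), (209, [53, 60, 68, 89, 113, 142, 170, 194, 210, 222, 228, 225, 182, 116, 60, 46, 48, 55, 56, 57, 58, 56])]
```

```bash
cat > lev.py <<'E'
from h import *
def level(uu=range(402,441,3),v0=174,sl=.65,u0=402,th=120,ut=((205,250)),vt=(228,245)):
    b=cam('scene'); g=cv2.cvtColor(b['color'],cv2.COLOR_RGB2GRAY).astype(float); pts=[]
    for u in uu:
        vc=int(v0+sl*(u-u0)); c=g[:,u]; 
        if c[vc]<th: continue
        a=vc
        while c[a]>th:a-=1
        z=vc
        while c[z]>th:z+=1
        e1=a+(th-c[a])/(c[a+1]-c[a]); e2=z-1+(c[z-1]-th)/(c[z-1]-c[z]); pts.append((u,(e1+e2)/2,e2-e1))
    pts=np.array(pts); pts=pts[np.abs(pts[:,2]-np.median(pts[:,2]))<1.5]; print(len(pts),'w',pts[:,2].round(1).tolist())
    m=np.polyfit(pts[:,0],pts[:,1],1); print('res',np.abs(np.polyval(m,pts[:,0])-pts[:,1]).max().round(2))
    t=cam('top'); gt=cv2.cvtColor(t['color'],cv2.COLOR_RGB2GRAY).astype(float); q=[]
    for u in range(ut[0],ut[1],3):
        c=np.clip(gt[vt[0]:vt[1],u]-90,0,60); q.append((u,(np.arange(*vt)*c).sum()/c.sum()))
    q=np.array(q); k=np.polyfit(q[:,0],q[:,1],1)
    def pl(im,m,u1,u2):
        o,d1=ray(im,u1,np.polyval(m,u1));_,d2=ray(im,u2,np.polyval(m,u2)); n=np.cross(d1,d2); return o,n/np.linalg.norm(n)
    o1,n1=pl(b,m,402,438);o2,n2=pl(t,k,*ut)
    d=np.cross(n1,n2);d/=np.linalg.norm(d);d*=np.sign(d[1])
    print('yaw',np.degrees(np.arctan2(d[1],d[0])).round(2),'pitch up',np.degrees(np.arcsin(d[2])).round(2))
    for y in (150,280): print(np.linalg.solve(np.array([n1,n2,[0,1,0]]),[n1@o1,n2@o2,y]).round(1))
    return b,t
if __name__=='__main__': level()
E
python3 lev.py
```

```text
11 w [12.8, 12.3, 12.3, 12.4, 12.4, 12.5, 12.5, 12.4, 12.5, 12.7, 12.7]
res 0.18
yaw 89.6 pitch up -0.44
[489.3 150.  267.3]
[490.2 280.  266.3]
```

```bash
python3 - <<'E'
from h import *
p,r=go([494.8,124.1,244.3],92.1,-30.3,grasp=True,N=4)
go([494.8-66*np.sin(np.radians(1.2)),190,244.3],92.1,-30.3,p,r,grasp=True,N=4)
E
```

```text
4 rows of [-0.27  0.11  0.44] [ 0.26  0.01 -0.41]
4 rows of [1.42 0.03 0.83] [0. 0. 0.]
```

>>> move_arm --targets "-1 -0.3 0.1 0.45 0.3 0 -0.4;-1 -0.25 0.1 0.45 0.2 0 -0.4;-1 -0.3 0.1 0.45 0.3 0 -0.4;-1 -0.25 0.1 0.45 0.2 0 -0.4;-1 0 0 0 0 0 0"

```text
clock: 9.78
eef_pos: [493.7, 133.7, 226.5]
tool_rot: [-3.14, -0.528, 1.607]
force: [-0.4, -0.7, -4.3]
width: 20.4
gripper_force: 59.3
```

>>> move_arm --targets "-1 1.4 0 0.8 0 0 0;-1 1.4 0 0.85 0 0 0;-1 1.1 0 0.65 0 0 0;-1 0 0 0 0 0 0;-1 0 0 0 0 0 0"

```text
clock: 10.2
eef_pos: [492.0, 179.3, 227.6]
tool_rot: [3.141, -0.529, 1.608]
force: [-0.1, -0.6, -2.8]
width: 20.5
gripper_force: 59.3
```

```bash
python3 - <<'E'
from h import *
from lev import level
s=read_state(); r=R.from_euler('xyz',s['tool_rot']); print('G',s['eef_pos']-r.apply([0,0,18.7]),np.degrees(s['tool_rot']),s['qpos'].round(2))
b=cam('scene','s8');t=cam('top','t8');w=cam('wrist','w8')
c=np.zeros((600,800,3),np.uint8)
rs=lambda a,k:cv2.resize(a[:,:,::-1],None,fx=k,fy=k,interpolation=cv2.INTER_CUBIC)
c[:300,:]=rs(t['color'][200:275,120:320],4); c[300:600,:480]=rs(b['color'][150:250,410:570],3); c[300:600,500:800]=rs(w['color'][0:100,270:370],3)
cv2.imwrite('pics/c4.png',c)
E
```

```text
G [492.37091858 169.82915382 243.70876978] [179.99340659 -30.29038069  92.1404301 ] [-0.58  0.61  0.79  2.   -1.08  1.15  0.89]
```

View pics/c4.png

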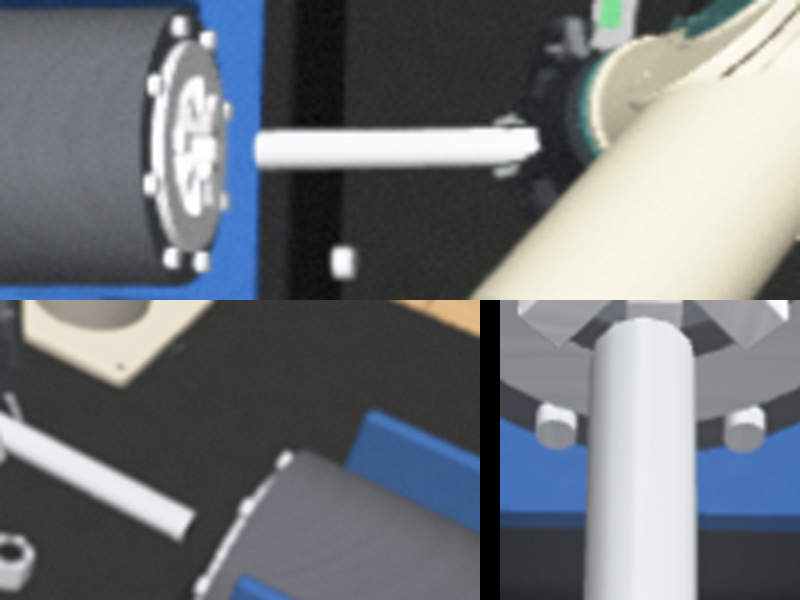

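The tube end is about 30 mm short of the jaws. Both the top and wrist crops suggest it sits some 2–3 mm too far towards −x: tube end at column 317.4, against 320.2 midway between the bolts. I'll put numbers on that.

```bash
python3 - <<'E'
from h import *
from lev import level
b,t=level(uu=range(414,464,3),v0=191,sl=.62,u0=414,ut=(187,235),vt=(228,248))
gt=cv2.cvtColor(t['color'],cv2.COLOR_RGB2GRAY).astype(float)
for u in (188,200,215,230):
    c=np.clip(gt[228:248,u]-90,0,60); v=(np.arange(228,248)*c).sum()/c.sum(); print(u,round(v,2),onz(t,u,v,244.5).round(1))
w=cam('wrist')
def ony(im,u,v,y):
    o,d=ray(im,u,v); return o+d*(y-o[1])/d[1]
f=lambda x,y:(270+(x-500)/3-.33,(y-300)/3-.33)
print('bolts',ony(w,*f(556,425),355).round(1),ony(w,*f(745,425),355).round(1),'jaws',ony(w,*f(562,345),352).round(1),ony(w,*f(741,345),352).round(1))
print('tube end',onz(w,*f(642,330),255).round(1), 'tube rows', [onz(w,*f(x,y),255).round(1) for x,y in ((642,360),(641,590))])
P=np.array([489.5,362,245]);print('axis px top',proj(t,P), proj(t,[490,340,245]))
E
```

```text
16 w [12.2, 12.0, 12.0, 12.4, 12.3, 12.3, 12.4, 12.4, 12.4, 12.4, 12.5, 12.6, 12.6, 12.6, 12.6, 12.6]
res 0.12
yaw 91.1 pitch up 0.18
[491.7 150.  245.2]
[489.2 280.  245.6]
188 236.5 [488.8 312.6 244.5]
200 236.46 [489.2 284.1 244.5]
215 236.38 [489.8 248.6 244.5]
230 236.17 [490.6 213.4 244.5]
bolts [464.6 355.  188.3] [516.8 355.  190.4] jaws [468.9 352.  217.9] [512.2 352.  219.4]
tube end [489.1 319.2 255. ] tube rows [array([489.3, 312.5, 255. ]), array([490.7, 264.2, 255. ])]
axis px top [167.36732782 235.95123571] [176.52262336 235.84639808]
```

>>> move_arm --targets "-1 0 0.1 0 0 0 0;-1 0 0.1 0 0 0 0;-1 0.86 0 0.5 0 0 0;-1 0.86 0 0.5 0 0 0;-1 0 0 0 0 0 0"

```text
clock: 10.92
eef_pos: [492.6, 202.3, 227.9]
tool_rot: [-3.141, -0.532, 1.61]
force: [-0.9, 1.9, -3.1]
width: 20.2
gripper_force: 59.3
```

```bash
python3 - <<'E'
from h import *
s=read_state(); r=R.from_euler('xyz',s['tool_rot']); print('G',s['eef_pos']-r.apply([0,0,18.7]),np.degrees(s['tool_rot']),s['qpos'].round(2),s['force'],s['torque'])
w=cam('wrist','w9');t=cam('top')
c=np.zeros((600,800,3),np.uint8)
rs=lambda a,k:cv2.resize(a[:,:,::-1],None,fx=k,fy=k,interpolation=cv2.INTER_CUBIC)
c[:,:400]=rs(w['color'][0:120,280:360],5); c[:400,400:]=rs(t['color'][200:280,140:220],5)
cv2.imwrite('pics/c5.png',c)
E
```

```text
G [493.02608605 192.84743049 244.00291183] [-179.95251254  -30.45919464   92.26997899] [-0.59  0.6   0.74  2.   -1.09  1.12  0.84] [-0.93311764  1.85097467 -3.10782385] [-0.79123475 -0.0225174   0.03288171]
```

View pics/c5.png

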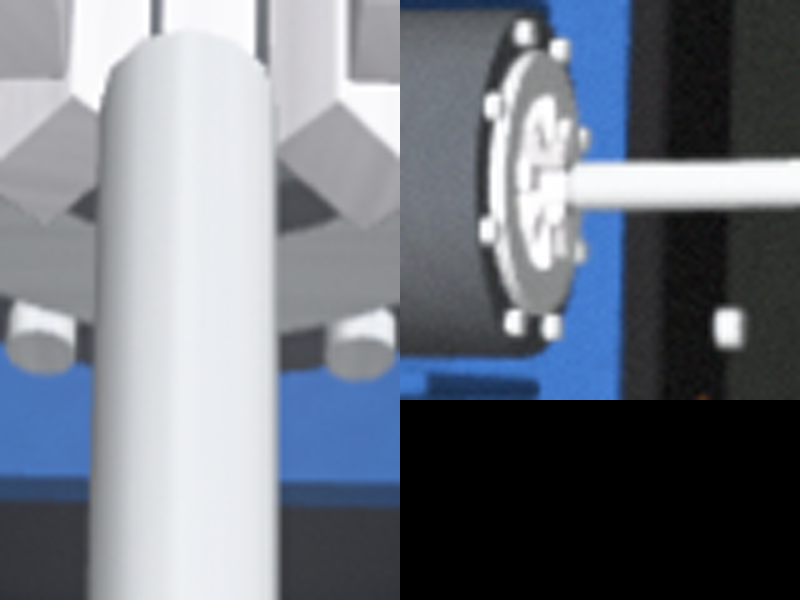

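The tube end is at the jaw opening: its centre is at column 317.4 and the midpoint between the jaws and bolts is about 320.5. That's ten-plus views now, so I'll take no more and go by numbers only.

```bash
python3 - <<'E'
from h import *
w=cam('wrist');t=cam('top')
def ony(im,u,v,y):
    o,d=ray(im,u,v); return o+d*(y-o[1])/d[1]
f=lambda x,y:(280+(x-400*0)/5-.4,y/5-.4)
for y in (345,355): print('bolts',ony(w,*f(42,350),y).round(1),ony(w,*f(360,355),y).round(1),'jaws',ony(w,*f(42,222),y).round(1),ony(w,*f(365,227),y).round(1),ony(w,*f(72,98),y).round(1),ony(w,*f(340,98),y).round(1))
g=w['color'][:,:,0].astype(float)
for v in (60,80,100,110):
    row=cv2.cvtColor(w['color'],cv2.COLOR_RGB2GRAY)[v].astype(float); d=np.abs(np.diff(row)); l=290+d[290:308].argmax()+.5; rr=328+d[328:345].argmax()+.5; print(v,l,rr,onz(w,(l+rr)/2,v,250).round(1))
gt=cv2.cvtColor(t['color'],cv2.COLOR_RGB2GRAY).astype(float)
for u in (182,200,215):
    c=np.clip(gt[228:248,u]-90,0,60); v=(np.arange(228,248)*c).sum()/c.sum(); print(u,round(v,2),onz(t,u,v,244.5).round(1))
print(read_state()['eef_pos'],read_state()['force'])
E
```

```text
bolts [466.7 345.  196.1] [516.4 345.  197.5] jaws [469.2 345.  223.3] [513.7 345.  224.4] [474.9 345.  244.3] [507.8 345.  245.6]
bolts [464.9 355.  182.5] [518.1 355.  183.9] jaws [467.6 355.  211.6] [515.1 355.  212.7] [473.6 355.  234. ] [508.8 355.  235.3]
60 293.5 334.5 [488.5 312.3 250. ]
80 299.5 334.5 [490.6 299.6 250. ]
100 297.5 335.5 [490.8 287.1 250. ]
110 297.5 335.5 [491.  281.1 250. ]
182 237.12 [487.2 326.9 244.5]
200 236.02 [490.2 284.1 244.5]
215 235.7 [491.3 248.7 244.5]
[493.51841193 198.84479415 227.67584218] [ 1.06603625 -0.53787136 -3.75630264]
```

>>> move_arm --targets "-1 0.43 0.12 0.25 0 0 0;-1 0.6 0 0.35 0 0 0;-1 0.6 0 0.35 0 0 0;-1 0.6 0 0.35 0 0 0;-1 0 0 0 0 0 0"

```text
clock: 11.53
eef_pos: [493.1, 227.2, 227.8]
tool_rot: [-3.141, -0.53, 1.61]
force: [-0.4, 1.1, -3.0]
width: 20.5
gripper_force: 59.4
```

>>> move_arm --targets "-1 0.43 0 0.25 0 0 0;-1 0.43 0 0.25 0 0 0;-1 0 0 0 0 0 0;-1 0 0 0 0 0 0"

```text
clock: 11.87
eef_pos: [493.3, 234.9, 227.6]
tool_rot: [3.141, -0.529, 1.607]
force: [-0.8, -0.5, -2.3]
width: 20.6
gripper_force: 59.4
```

```bash
python3 - <<'E'
from h import *
s=read_state(); r=R.from_euler('xyz',s['tool_rot']); print('G',s['eef_pos']-r.apply([0,0,18.7]),np.degrees(s['tool_rot']),s['qpos'].round(2),s['force'],s['torque'])
E
```

```text
G [493.67498106 225.52063419 243.78548349] [179.99360548 -30.28432126  92.09287134] [-0.62  0.58  0.68  1.99 -1.09  1.05  0.77] [-0.79598786 -0.5384667  -2.33943463] [-0.83476624 -0.02966864  0.00558802]
```

>>> move_arm --targets "-1 0.43 0 0.25 0 0 0;-1 0 0 0 0 0 0"

```text
clock: 12.03
eef_pos: [493.2, 240.5, 227.7]
tool_rot: [-3.142, -0.529, 1.607]
force: [0.2, -0.0, -2.5]
width: 20.0
gripper_force: 59.4
```

>>> move_arm --targets "-1 0.43 0 0.25 0 0 0;-1 0 0 0 0 0 0"

```text
clock: 12.2
eef_pos: [492.9, 245.7, 227.8]
tool_rot: [-3.141, -0.529, 1.608]
force: [0.3, 0.8, -2.8]
width: 20.3
gripper_force: 59.4
```

>>> move_arm --targets "-1 0.26 0 0.15 0 0 0;-1 0 0 0 0 0 0;-1 0 0 0 0 0 0"

```text
clock: 12.45
eef_pos: [493.0, 247.6, 227.7]
tool_rot: [3.141, -0.528, 1.607]
force: [0.8, 0.9, -3.8]
width: 20.1
gripper_force: 59.4
```

>>> move_arm --targets "-1 0.26 0 0.15 0 0 0;-1 0 0 0 0 0 0;-1 0 0 0 0 0 0"

```text
clock: 12.7
eef_pos: [493.1, 249.9, 227.6]
tool_rot: [3.141, -0.527, 1.606]
force: [0.1, -3.1, -3.0]
width: 20.1
gripper_force: 59.4
```

>>> move_arm --targets "-1 0.26 0 0.15 0 0 0;-1 0 0 0 0 0 0;-1 0 0 0 0 0 0"

```text
clock: 12.95
eef_pos: [493.0, 253.1, 227.6]
tool_rot: [3.141, -0.528, 1.606]
force: [0.4, -4.4, -3.8]
width: 20.3
gripper_force: 59.5
```

>>> move_arm --targets "-1 0.26 0 0.15 0 0 0;-1 0 0 0 0 0 0;-1 0 0 0 0 0 0"

```text
clock: 13.2
eef_pos: [492.9, 255.9, 227.6]
tool_rot: [3.141, -0.527, 1.606]
force: [-0.5, -5.4, -2.6]
width: 20.1
gripper_force: 59.6
```

```bash
python3 lev.py >/dev/null 2>&1; python3 - <<'E'
from h import *
s=read_state(); r=R.from_euler('xyz',s['tool_rot']); print('G',s['eef_pos']-r.apply([0,0,18.7]),s['qpos'].round(2),s['force'],s['torque'])
E
```

```text
G [493.25585839 246.40821174 243.74421462] [-0.64  0.57  0.64  1.98 -1.09  1.02  0.72] [ 0.45073857 -5.87583672 -3.86647105] [-1.74101455  0.03167423  0.00796821]
```

>>> move_arm --targets "-1 0.26 0 0.15 0 0 0;-1 0 0 0 0 0 0;-1 0 0 0 0 0 0"

```text
clock: 13.55
eef_pos: [492.9, 258.0, 227.4]
tool_rot: [3.141, -0.526, 1.606]
force: [0.0, -6.5, -3.1]
width: 20.3
gripper_force: 59.8
```

>>> move_arm --targets "-1 0.17 0 0.1 0 0 0;-1 0 0 0 0 0 0;-1 0 0 0 0 0 0"

```text
clock: 13.8
eef_pos: [493.0, 258.1, 227.0]
tool_rot: [3.141, -0.523, 1.604]
force: [-1.4, -11.2, -2.1]
width: 20.2
gripper_force: 59.8
```

```bash
python3 - <<'E'
from h import *
from lev import level
b=cam('scene');t=cam('top')
A=proj(b,[491,225,245]);B=proj(b,[489.5,325,245]);print(A,B,proj(t,[491,240,245]),proj(t,[490,325,245]))
sl=(B[1]-A[1])/(B[0]-A[0])
level(uu=range(int(A[0]),int(B[0])-2,3),v0=A[1],sl=sl,u0=int(A[0]),ut=(186,216),vt=(228,248))
s=read_state(); r=R.from_euler('xyz',s['tool_rot']); print('G',s['eef_pos']-r.apply([0,0,18.7]),s['force'],s['torque'],s['clock'],np.degrees(s['tool_rot']))
E
```

```text
[429.0421     203.32464468] [471.3402053 225.6723349] [218.63383431 235.86498928] [182.78393669 235.91806806]
9 w [13.9, 12.5, 12.6, 12.7, 12.7, 12.7, 12.7, 12.6, 12.6]
res 0.69
yaw 90.73 pitch up 2.37
[493.  150.  239.5]
[491.3 280.  244.8]
G [493.35143406 248.66277486 243.17359638] [ -0.60280095 -11.06197228  -2.5942241 ] [-2.67894946  0.09652773  0.29916533] 14.0 [179.95448676 -29.99299827  91.91374952]
```

```bash
python3 - <<'E'
from h import *
from lev import level
for u in (434,440): level(uu=range(u,470,2),v0=203.3+.528*(u-429),sl=.528,u0=u,ut=(186,216),vt=(228,248))
E
```

```text
13 w [13.9, 12.5, 13.2, 12.6, 12.7, 12.7, 12.7, 12.7, 12.7, 12.7, 12.7, 12.6, 12.6]
res 0.86
yaw 90.7 pitch up 2.0
[492.9 150.  240.5]
[491.3 280.  245. ]
12 w [12.5, 13.3, 12.6, 12.6, 12.6, 12.7, 12.7, 12.8, 12.7, 12.6, 12.6, 12.6]
res 0.24
yaw 90.58 pitch up 0.4
[492.6 150.  244.6]
[491.3 280.  245.5]
```

```bash
python3 -c "
from h import *
print(order.finish_job())"
```

```text
the job is handed in; nothing more can be done
None
```

The nut tube is out of the rack and held level to within about half a degree in the beading machine's jaws, with its plain end pressing the stop. The stop appears fully back: the tube stopped advancing and the push jumped to 11 N. The job is handed in at about 14 s, but I viewed 11 pictures against the limit of 10.

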